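# Clip the test grabber on the red contact post

## Robot

A 6-joint arm with a two-finger parallel gripper is mounted at the origin on the work surface. World frame = base frame: x ahead of the robot, y to its left, z up, the work surface at z = 0. Lengths are in m, angles in degrees, forces in N, time in s.
With the tool pointing down it reaches from about 0.3 to 0.75 m from the base axis. Payload 8.5 kg.
Tool frame: the origin (TCP) lies at the very end of the fingers, on their centre line; the grasp point (between the pads) lies 19 mm behind it; z points along the fingers, y is the line along which they close (so a half turn about z gives the same grasp; the last joint's range is limited). The gripper opens to 85 mm and grips with 20 to 120 N. Pads are 22 mm wide; open, the fingers measure 114 mm over their backs; the gripper's body (76 mm by 85 mm) begins 54 mm behind the grasp point. The pads swing forward as they close: fully open they stand 13 mm farther back than shut.
Start: joints at [60.373, 21.807, 74.336, -0, 83.858, -12.336], TCP at [0.163, 0.525, 0.231] pointing down, gripper open.
Joint ranges: [-178.18, 178.18], [-50.72, 133.34], [12.68, 142.11], [-81.47, 261.47], [9.98, 163.14], [-165.26, 165.26]. Speed limits (degrees/s): [136.94, 136.94, 180, 180, 180, 180].

## Interface

Orientations are given as a 3x3 rotation matrix whose columns are the frame's x, y, z axes.
In Python, from rig import env gives the robot as it stands.
- The arm moves only by the tool move_arm, never from a script. Its argument "plan" is a list of rows, each a list of 7 numbers: the turn, a rotation vector about the tool's x, y, z in degrees, then the shift along the tool's x, y, z in cm, then the gripper command: -1 is shut, 1 is fully open, values between are in proportion. In form: [[ax, ay, az, tx, ty, tz, jaw], ...]. A call has 1 to 5 rows; each row is the pose to reach, as a shift and turn from the pose commanded when the call began, along the tool's axes at that moment; what a row does not reach only later rows make up. A row lasts 1/10 s, in which the tool goes at most 50 mm and 8.59 degrees, less where a joint would pass 70% of its speed; a pose out of reach is approached as far as the arm can. A call with a gripper value outside its range is refused whole. The fingers move at their own pace and stop on an object; "squeeze" is the grip in N (left out, the last holds). Time passes only in rows, so rows that repeat a pose let the fingers close. It gives the time, the measured TCP pose, the force, the opening and the grip force at its end, in the units of the state.
- env.observe(): the state, without advancing time (a new reading comes with each control period).
- env.get_image(name): name is "scene" or "top" or "wrist"; returns a dict with "color" (384x512x3 uint8, red, green, blue), "fov_y" (degrees; the focal length in pixels is half the picture's height over the tangent of half this angle, whatever the lens; pixels are square), "cx", "cy" (the principal point, pixels), "R" (3x3) and "t" (3): a world point X has camera coordinates R X + t. Camera axes: x right, y down, z forward; pixel columns grow to the right and rows downward; lengths in m; the calibration is good to about 2 mm. A picture is of the moment at which its call begins. There is no depth.
- env.close_job(): hands the job in; it is judged then, once.
Trained networks look in a picture, given as the dict that the camera call returned (one of the last four; its "shot" number tells which), for a name from the list of things; names that differ only in an ending like _2 or _b are one class to them, and where a whole thing is asked for, a point or a joint stands for the part that bears it (a point fixed in the world has none). Each returns a list of dicts, best first, with "conf" (0 to 1); they miss things now and then, are a little off and sometimes report something else, mostly with a low value. They report only what shows in the picture. A call takes as long as a camera call. They do not tell look-alikes from the thing itself.
- env.outline_of(target, picture): "mask" (384x512 bool, what is visible of it) and "bbox" ([centre column, centre row, width, height] in pixels, round what is visible of it).
- env.tip_of(target, picture): "pixel" ([column, row] in pixels: a listed point, or the origin of a listed thing).
The state is a dict: "time_s": time; "q": joint angles; "qvel": joint speeds; "joint_efforts": joint torques, N m; "position": TCP position; "tool_rot": TCP orientation; "ft_force": force on the tool from outside, world axes, zero at the start; "wrist_torque": the same for the moment, N m; "grip_width": finger opening in m; "gripper_force": force on a finger pad.
Only numpy, scipy, OpenCV 4.12 (cv2) and the standard library are available. Lean on these libraries where they do the work, as an engineer would, in place of code of your own. Each camera call takes 0.05 s, during which the arm holds its last target. There are 200 camera calls.

## Task

Get the watch movement in the test holder ready for measuring: take the red plunger grabber out of its wooden rest, squeeze its thumb plate towards the finger flange so that the hook comes out, slip the hook round the red-collared contact post (not the black one) and let go, so that the spring grips the post between hook and nose and the grabber stays clipped there on its own. The post has been shifted in its slot and is thin: feel for it and push only gently, and leave the other things on the bench where they are.

Things in the scene. Friction and masses are not known exactly. Their poses are not given: they have to be found in the camera images.
- grabber: Red plunger-type test grabber, 107 mm long, about 60 g. Origin on the barrel's axis in the front face of the finger flange; x forward along the barrel to the hook, z up as it lies in the rest, y left. Barrel 9 mm across from the flange to x = 58 mm, then a black nose 8 mm across. Behind the flange a 13 mm sleeve to x = -16, then the plunger. In the rest it is level, axis 20 mm above the bench.
- flange (a point): On the front face of the grabber's finger flange, 10 mm above the axis: where one finger bears, pushing back. The flange is a plate 4 mm thick (x), 24 mm wide (y), 28 mm tall (z -14 to +14 mm from the axis). Come from above with fingertips about 7 mm above the axis, clear of the barrel, fingers closing along the grabber's x.
- thumb (a point): On the rear face of the thumb plate at the grabber's back end, 10 mm above the axis: where the other finger bears, pushing forward. Plate 4 mm thick, 22 mm wide, 26 mm tall. 34 mm behind the flange's front face at rest, 26 mm when fully pressed. A black lead socket, 12 mm across, only seen and not felt, stands 2.5 mm behind the plate.
- plunger (a joint): How far the thumb plate is pressed towards the flange, m: 0 at rest (hook drawn in against the nose), 0.008 fully pressed (hard stop, hook out 8 mm). The spring needs about 3.5 N to start and 6 N fully pressed; a grip of 15 to 25 N holds it firmly on the stop. Thumb plate and hook are one piece. With a post caught it reads 0.003 to 0.004.
- hook (a point): Seat of the brass hook, where the centre of a caught post lies: on the grabber's axis at x = 68 mm + plunger travel. The hook is a J, 3 mm thick in z, open to +y: a rod along the barrel on its right (y -4.25 to -1.75 mm), a cross bar at its end, and a lip at the bar's left end (y 4.7 to 6.5 mm) turned back 1.75 mm. The bar's inner face is 2 mm ahead of this point.
- hook_bar (a point): Middle of the front face of the hook's cross bar (the foremost point of the grabber), 5 mm ahead of the hook's seat. The bar is 3 mm thick (x) and reaches from y = -4.25 to +6.5 mm of the grabber's axis.
- nose (a point): Centre of the flat end of the grabber's black nose, 70 mm ahead of the flange's front face. With the plunger fully pressed the gap from here to the cross bar is 8 mm, and 6.25 mm to the tip of the lip; a post must come in from the +y side, past the lip.
- holder: Movement test holder, fixed: dark green plate 120 mm deep (x), 96 wide (y), 6 thick; origin at bench level in the middle of its front edge, x towards the movement. Two steel contact posts near that edge, 4 mm thick, bare from 9.5 to 28.5 mm above the bench, collar 13 mm across below, cap 7 mm across above: red at y = +30 mm, black at y = -30. A post bends above about 20 N.
- red_slot (a point): Middle of the slot in which the red post is clamped, 18 mm above the bench; axes as the holder's. The post stands on the line through this point along the holder's x, anywhere up to 12 mm before or behind it: its place is not measured. A grabber clipped on level at this height has its flange 4 mm above the bench and settles onto it.
- seat (a point): Centre of the round aluminium seat of the holder that carries the watch movement, 52 mm across, its top 18 mm above the bench (pins to 25 mm); 56 mm behind the middle of the slots and 30 mm to the side.
- rest: Wooden rest, fixed; origin at bench level under the tip of the grabber's nose, x the same way as the grabber's. Base 46 mm wide, 6 mm thick, from x = -111 to +7 mm. The flange stands on it between two battens 4.5 mm high; the barrel lies in a notch at x = -16 mm whose cheeks reach 21.5 mm above the bench. Lift the grabber straight up.
- jar: Low glass jar with a yellow lid, 52 mm across, 42 mm tall, loose; origin under its centre. Bystander.
- wood_pusher: Turned dark wood pusher, 42 mm across, 45 mm tall, loose; origin under its centre. Bystander.
- oil_bottle: Small amber bottle with a black cap, 30 mm across, 55 mm tall, loose; origin under its centre. Bystander.
There are look-alikes about, which are no part of the job. What is shaped like the grabber but purple is not meant. Of the things that look like the rest, the smaller one is meant.

How it is judged:
By the outcome, as a careful person would: the job done as asked, in the order asked, and still so for the second after the job is handed in, with the robot touching nothing.
It also fails if it takes over 48 s, if anything falls off the work surface, if the arm or the gripper's body presses on something with over 40 N, if the wrist force passes 120 N, or if a joint passes its speed limit or range.

## Working session

There is one attempt and no reset: what is moved stays moved. The work goes in short steps, Python scripts to look and compute and a tool call to move; the robot and the scene stay as the last step left them, time stands still between calls to the robot, and variables do not carry over. Pictures are saved under pics/ and viewed, at most 10 in all, crops included, and the job is handed in when it is done.

Besides the shell and the picture viewer there is one more tool, called after ">>>" in YAML: its name, and indented under it one key for each argument. move_arm: Moves the arm, as the interface text tells. Its arguments: {"type":"object","properties":{"plan":{"type":"array"},"squeeze":{"type":"number"}},"required":["plan"]}

```bash
ls; mkdir -p pics
cat > h.py <<'E'
import numpy as np,cv2
from rig import env
def K(p):
    h=p["color"].shape[0]; return h/2/np.tan(np.radians(p["fov_y"])/2)
def ray(p,px):
    f=K(p);R=np.array(p["R"]);t=np.array(p["t"])
    d=R.T@np.array([(px[0]-p["cx"])/f,(px[1]-p["cy"])/f,1.]);return -R.T@t,d/np.linalg.norm(d)
def onz(p,px,z):
    o,d=ray(p,px);return o+d*(z-o[2])/d[2]
def proj(p,X):
    c=np.array(p["R"])@np.array(X)+np.array(p["t"]);return np.array([K(p)*c[0]/c[2]+p["cx"],K(p)*c[1]/c[2]+p["cy"]])
def save(p,n,box=None,s=1):
    im=p["color"][:,:,::-1]
    if box: im=im[box[1]:box[3],box[0]:box[2]]
    cv2.imwrite("pics/"+n,cv2.resize(np.ascontiguousarray(im),None,fx=s,fy=s,interpolation=cv2.INTER_CUBIC))
def tri(a,pa,b,pb):
    o1,d1=ray(a,pa);o2,d2=ray(b,pb)
    s=np.linalg.lstsq(np.c_[d1,-d2],o2-o1,rcond=None)[0]
    A=o1+s[0]*d1;B=o2+s[1]*d2;return (A+B)/2,np.linalg.norm(A-B)
E
python3 - <<'E'
from h import *
a=env.get_image("scene");b=env.get_image("top")
im=np.vstack([a["color"],b["color"]])[:,:,::-1]
cv2.imwrite("pics/1.png",cv2.resize(im,None,fx=.78,fy=.78,interpolation=cv2.INTER_AREA))
for nm,p in (("scene",a),("top",b)):
    print(nm,p["fov_y"],np.round(-np.array(p["R"]).T@p["t"],3))
    for n in ["grabber","flange","thumb","hook","nose","hook_bar","holder","red_slot","seat","rest","jar","wood_pusher","oil_bottle"]:
        print(n,[(np.round(r["pixel"]).tolist(),round(r["conf"],2)) for r in env.tip_of(n,p)][:4])
E
```

```text
pics
scene 57.36792737742514 [0.969 0.072 0.592]
grabber [([393.0, 198.0], 0.76), ([331.0, 186.0], 0.68)]
flange [([398.0, 194.0], 0.75), ([334.0, 184.0], 0.58), ([250.0, 156.0], 0.58)]
thumb [([385.0, 183.0], 0.67)]
hook []
nose [([418.0, 224.0], 0.84), ([330.0, 213.0], 0.72), ([254.0, 153.0], 0.71)]
hook_bar []
holder [([159.0, 212.0], 0.8)]
red_slot [([165.0, 227.0], 0.82)]
seat [([139.0, 246.0], 0.86)]
rest [([355.0, 330.0], 0.7), ([328.0, 222.0], 0.68)]
jar [([239.0, 199.0], 0.89), ([140.0, 249.0], 0.22)]
wood_pusher [([227.0, 277.0], 0.92)]
oil_bottle [([255.0, 155.0], 0.56), ([329.0, 215.0], 0.26)]
top 43.287960890287025 [0.435 0.036 0.921]
grabber [([114.0, 230.0], 0.8), ([176.0, 233.0], 0.56)]
flange [([110.0, 233.0], 0.94), ([176.0, 236.0], 0.86)]
thumb [([175.0, 250.0], 0.57), ([343.0, 173.0], 0.46), ([119.0, 250.0], 0.45)]
hook [([280.0, 132.0], 0.58)]
nose [([182.0, 197.0], 0.73), ([95.0, 197.0], 0.63)]
hook_bar []
holder [([356.0, 188.0], 0.58)]
red_slot [([344.0, 174.0], 0.73)]
seat [([362.0, 145.0], 0.7)]
rest [([170.0, 102.0], 0.56), ([277.0, 130.0], 0.33)]
jar [([276.0, 214.0], 0.8)]
wood_pusher [([278.0, 130.0], 0.78)]
oil_bottle [([269.0, 279.0], 0.66)]
```

View pics/1.png

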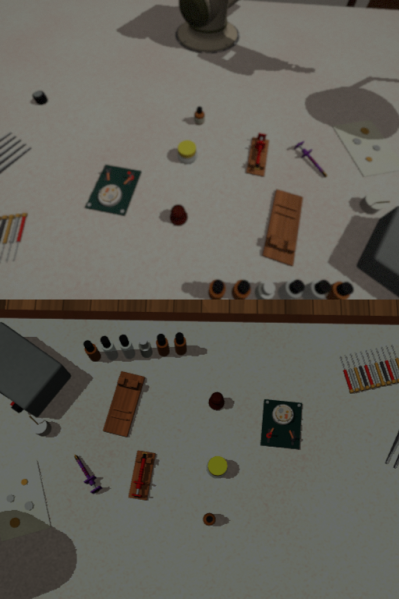

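The red grabber lies in the smaller rest (top: about (182,225), scene: (331,195)). The purple look-alike lies loose (top (112,228), scene (398,200)), and the large rest is empty (top (160,135)). The red one in the small rest fits the task, so I'll confirm it in a crop and measure.

Run:
```python
from h import *
a=env.get_image("scene");b=env.get_image("top")
def crop(p,x,y,w,h,s): return cv2.resize(np.ascontiguousarray(p["color"][y:y+h,x:x+w,::-1]),None,fx=s,fy=s,interpolation=cv2.INTER_CUBIC)
A=np.hstack([crop(b,140,180,80,70,5),crop(b,320,120,80,70,5)])
B=np.hstack([crop(a,300,155,80,50,5)[:250],crop(a,105,205,80,50,5)])
im=np.vstack([A,B]);im=np.clip(im.astype(float)*1.8,0,255).astype(np.uint8)
cv2.imwrite("pics/2.png",im)
print("top R",np.round(b["R"],3))
for n,px,z in [("flange",(176,236),.03),("nose",(182,197),.02),("grab",(176,233),.02),("red_slot",(344,174),.018),("seat",(362,145),.018),("holder",(356,188),0),("jar",(276,214),0),("push",(278,130),0),("oil",(269,279),0)]:
    print(n,np.round(onz(b,px,z),4))
for n,px,z in [("flange",(334,184),.03),("nose",(330,213),.02),("red_slot",(165,227),.018),("seat",(139,246),.018),("holder",(159,212),0)]:
    print("S",n,np.round(onz(a,px,z),4))
```

```text
top R [[ 0.022 -1.    -0.007]
 [-0.981 -0.02  -0.191]
 [ 0.191  0.011 -0.982]]
flange [0.5232 0.1886 0.03  ]
nose [0.5984 0.1828 0.02  ]
grab [0.5298 0.1906 0.02  ]
red_slot [ 0.6498 -0.1248  0.018 ]
seat [ 0.7081 -0.1604  0.018 ]
holder [ 0.6266 -0.1509  0.    ]
jar [0.5725 0.0035 0.    ]
push [0.7413 0.0018 0.    ]
oil [0.4492 0.015  0.    ]
S flange [0.5269 0.1869 0.03  ]
S nose [0.5909 0.18   0.02  ]
S red_slot [ 0.6571 -0.1283  0.018 ]
S seat [ 0.7013 -0.1647  0.018 ]
S holder [ 0.6151 -0.1554  0.    ]
```

View pics/2.png

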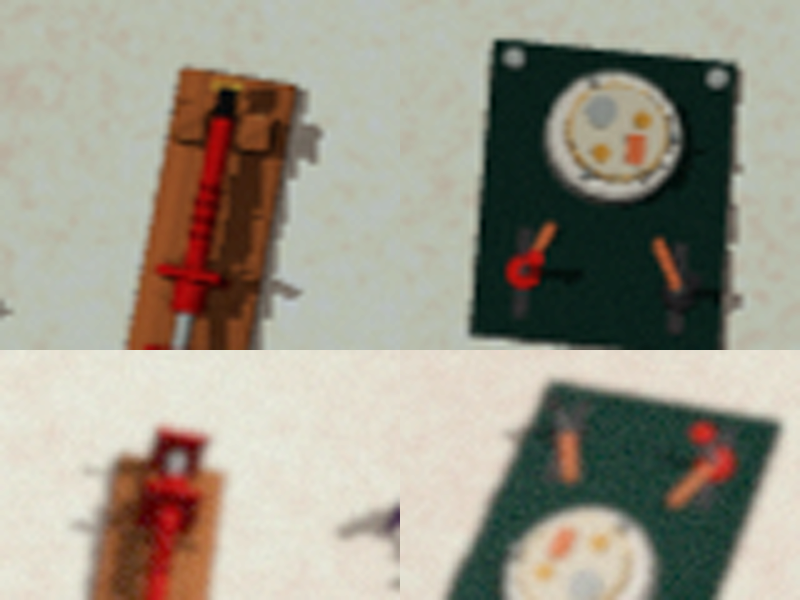

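The crop confirms it: the red grabber is in the small rest at top (176,235), nose at (184,198). The red-collared post is at the left front of the holder, top (344.5,174), and the black one at (376,178). Next I'll work out the first move, to a wrist view above the grabber.

```bash
cat >> h.py <<'E'
from scipy.spatial.transform import Rotation as Ro
def down(yaw):  # tool y along world yaw (deg), z down
    y=np.array([np.cos(np.radians(yaw)),np.sin(np.radians(yaw)),0]);z=np.array([0,0,-1.]);return np.c_[np.cross(y,z),y,z]
def rel(P,R,s=None):
    s=s or env.observe();R0=np.array(s["tool_rot"]);p0=np.array(s["position"])
    return np.round(np.degrees(Ro.from_matrix(R0.T@R).as_rotvec()),2),np.round(R0.T@(np.array(P)-p0)*100,2)
E
python3 - <<'E'
from h import *
s=env.observe();print(s["time_s"],np.round(s["tool_rot"],3).tolist(),s["q"],s["grip_width"])
for y in(-11,169): print(y,rel([.50,.19,.20],down(y)))
w=env.get_image("wrist");R0=np.array(s["tool_rot"]);c=-np.array(w["R"]).T@w["t"]
print("cam in tool",R0.T@(c-s["position"]),np.round(np.array(w["R"])@R0,3).tolist(),w["fov_y"])
b=env.get_image("top")
for o in env.outline_of("grabber",b):
    ys,xs=np.nonzero(o["mask"])
    P=np.array([onz(b,(x,y),.02) for x,y in zip(xs,ys)])[:,:2];m=P.mean(0)
    u,S,vt=np.linalg.svd(P-m);print(o["conf"],m,np.degrees(np.arctan2(vt[0][1],vt[0][0])),len(xs))
for n in("holder","rest"):
  for o in env.outline_of(n,b):
    ys,xs=np.nonzero(o["mask"]);P=np.array([onz(b,(x,y),.006)[:2] for x,y in zip(xs,ys)],np.float32)
    print(n,o["conf"],cv2.minAreaRect(P*1000))
E
```

```text
1.5 [[-0.955, 0.297, -0.0], [0.297, 0.955, -0.0], [0.0, -0.0, -1.0]] [ 6.03704363e+01  2.18073254e+01  7.43357157e+01  1.25625402e-04
  8.38574303e+01 -1.23359019e+01] 0.085282407150144
-11 (array([-0.  ,  0.  , 83.71]), array([-42.09, -21.99,   3.13]))
169 (array([ -0.  ,  -0.  , -96.29]), array([-42.09, -21.99,   3.13]))
cam in tool [ 0.07062106 -0.00139155 -0.14358921] [[-0.0, 1.0, 0.001], [-0.959, 0.0, -0.284], [-0.284, -0.001, 0.959]] 64.58577505008995
0.84 [0.53876893 0.30892274] -145.23042071275083 452
0.55 [0.54359083 0.18255041] 172.60008672677736 331
holder 0.87 ((682.4138793945312, -160.1925048828125), (96.28521728515625, 121.21395874023438), 85.03536987304688)
rest 0.74 ((547.7940673828125, 182.6143341064453), (48.09871292114258, 119.02027130126953), 81.81133270263672)
rest 0.65 ((548.29736328125, 189.1785888671875), (23.288448333740234, 110.27356719970703), 87.72933197021484)
```

>>> move_arm:
  plan:
    - [0,0,8.4,-4.4,-2.17,0.5,1]
    - [0,0,16.8,-8.8,-4.34,1,1]
    - [0,0,25.2,-13.2,-6.5,1.5,1]
    - [0,0,33.6,-17.6,-8.7,2,1]
    - [0,0,42,-22,-10.8,2.5,1]
  squeeze: 20

```text
time_s: 2.25
position: [0.3425, 0.3551, 0.2063]
tool_rot: [[-0.506, 0.863, 0.0], [0.863, 0.506, 0.0], [0.0, 0.0, -1.0]]
ft_force: [0.7, 1.0, -0.6]
grip_width: 0.0856
gripper_force: 0.0
```

Run:
```python
from h import *
print(env.observe()["q"],env.observe()["position"])
print(rel([.519,.187,.15],down(-8)))
```

```text
[3.22535303e+01 1.73528720e+01 8.55816324e+01 2.04144138e-03
 7.70394008e+01 1.87968183e+00] [0.34250772 0.35508534 0.20634586]
(array([ 2.000e-02, -1.000e-02,  3.837e+01]), array([-23.43,   6.73,   5.64]))
```

>>> move_arm:
  plan:
    - [0,0,7.7,-4.7,1.35,1.1,1]
    - [0,0,15.4,-9.4,2.7,2.2,1]
    - [0,0,23,-14,4,3.4,1]
    - [0,0,30.7,-18.7,5.4,4.5,1]
    - [0,0,38.4,-23.4,6.7,5.6,1]

```text
time_s: 2.75
position: [0.5197, 0.1882, 0.15]
tool_rot: [[0.14, 0.99, 0.0], [0.99, -0.14, 0.0], [0.0, 0.0, -1.0]]
ft_force: [0.5, 1.5, 0.3]
grip_width: 0.0854
gripper_force: 0.0
```

Run:
```python
from h import *
w=env.get_image("wrist");s=env.observe();print(s["position"],s["ft_force"])
im=w["color"][:,:,::-1].copy()
for n,z in [("flange",.03),("thumb",.03),("hook",.02),("nose",.02),("grabber",.02),("hook_bar",.02)]:
    for r in env.tip_of(n,w)[:2]:print(n,np.round(r["pixel"],1),round(r["conf"],2),np.round(onz(w,r["pixel"],z),4))
f=np.array([.5302,.1852,.02]);a=np.radians(-8.2);d=np.array([np.cos(a),np.sin(a),0])
for x in (-34,0,70,73):
    cv2.circle(im,tuple(np.int32(proj(w,f+d*x/1000))),3,(255,255,0),1)
cv2.imwrite("pics/3.png",np.clip(im*1.6,0,255))
for n in ("grabber","rest"):
  for o in env.outline_of(n,w)[:2]:
    ys,xs=np.nonzero(o["mask"]);P=np.array([onz(w,(x,y),.02 if n=="grabber" else .006)[:2] for x,y in zip(xs,ys)],np.float32)
    print(n,o["conf"],cv2.minAreaRect(P*1000))
```

```text
[0.52401526 0.18331964 0.14805993] [ 3.19548318 -6.07653939 -1.77752019]
flange [247.5  31.7] 0.7 [0.5314 0.3107 0.03  ]
flange [266.3 186.4] 0.65 [0.5296 0.184  0.03  ]
thumb [212.6  59.3] 0.94 [0.5008 0.2948 0.03  ]
thumb [231.2 188. ] 0.56 [0.4981 0.1869 0.03  ]
hook [336.  183.8] 0.84 [0.5942 0.1746 0.02  ]
hook [231.1 187.5] 0.16 [0.4968 0.1847 0.02  ]
nose [345.3 181.5] 0.8 [0.603  0.1756 0.02  ]
nose [265.5 187.1] 0.52 [0.5287 0.1806 0.02  ]
grabber [252.9  38.2] 0.88 [0.5351 0.3073 0.02  ]
grabber [267.8 180.6] 0.58 [0.5317 0.1865 0.02  ]
hook_bar [344.6 178. ] 0.77 [0.6025 0.179  0.02  ]
hook_bar [323.  329.4] 0.37 [0.5695 0.0129 0.02  ]
grabber 0.87 ((538.1193237304688, 310.5574035644531), (81.0391845703125, 29.426227569580078), 39.71738815307617)
grabber 0.65 ((547.5722045898438, 182.12338256835938), (28.89173698425293, 110.50923156738281), 80.34819793701172)
rest 0.82 ((708.9080810546875, 242.48374938964844), (65.38243103027344, 124.39446258544922), 77.43910217285156)
rest 0.74 ((549.1408081054688, 183.08065795898438), (46.44364929199219, 117.68000030517578), 81.28495025634766)[ WARN:0@0.654] global loadsave.cpp:1063 imwrite_ Unsupported depth image for selected encoder is fallbacked to CV_8U.
```

View pics/3.png

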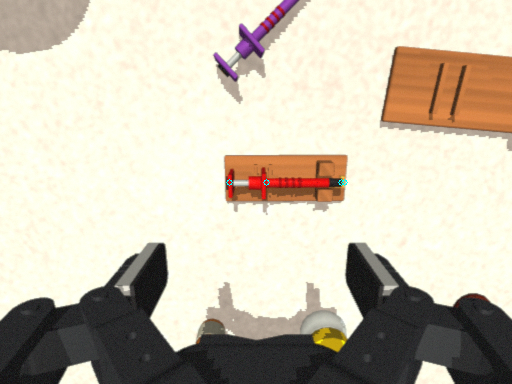

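The picture shows the red grabber in the small rest, thumb plate at (229,182), flange (266,182) and nose (342,182), matching the projected model. The purple grabber is at (250,45) and the large rest at (450,90).

>>> move_arm:
  plan:
    - [0,0,0,0,0,2,0.2]
    - [0,0,0,0,0,4,0.2]
    - [0,0,0,0,0,6,0.2]
    - [0,0,0,0,0,7,0.2]
    - [0,0,0,0,0,7,0.2]

```text
time_s: 3.7
position: [0.5176, 0.1902, 0.0796]
tool_rot: [[0.133, 0.991, -0.002], [0.991, -0.133, -0.0], [-0.001, -0.002, -1.0]]
ft_force: [0.1, 0.3, 0.1]
grip_width: 0.0514
gripper_force: 0.0
```

Run:
```python
from h import *
s=env.observe();print(s["position"],s["grip_width"],s["ft_force"],np.max(np.abs(s["qvel"])));print(rel([.5178,.1874,.027],down(-8.5)))
w=env.get_image("wrist");s=env.observe();print(s["position"]);save(w,"4.png")
for n,z in [("flange",.03),("thumb",.03),("hook",.02),("nose",.02),("grabber",.02),("hook_bar",.02)]:
    for r in env.tip_of(n,w)[:2]:print(n,np.round(r["pixel"],1),round(r["conf"],2),np.round(onz(w,r["pixel"],z),4))
for n in ("grabber","rest"):
  for o in env.outline_of(n,w)[:2]:
    ys,xs=np.nonzero(o["mask"]);P=np.array([onz(w,(x,y),.02 if n=="grabber" else .006)[:2] for x,y in zip(xs,ys)],np.float32)
    print(n,o["conf"],cv2.minAreaRect(P*1000))
```

```text
[0.51759339 0.19019118 0.0796248 ] 0.051406645670655914 [0.07058326 0.27191999 0.06906763] 1.8611589494310459
(array([-0.11,  0.03,  0.87]), array([-0.27,  0.07,  5.26]))
[0.51823108 0.19017481 0.08058495]
flange [275.8 215. ] 0.87 [0.5315 0.1849 0.03  ]
flange [248.6   8.6] 0.7 [0.5305 0.3101 0.03  ]
thumb [222.6 216.7] 0.96 [0.4955 0.1885 0.03  ]
thumb [204.2  51.4] 0.81 [0.5018 0.2917 0.03  ]
hook [367.2 211.9] 0.74 [0.5963 0.1747 0.02  ]
nose [373.7 209.5] 0.82 [0.6009 0.1759 0.02  ]
grabber [274.  212.8] 0.79 [0.5305 0.1828 0.02  ]
hook_bar [376.4 209.3] 0.58 [0.6028 0.1758 0.02  ]
grabber 0.85 ((528.197265625, 302.0857238769531), (55.41933059692383, 29.451889038085938), 35.51987838745117)
grabber 0.82 ((547.123779296875, 180.6554718017578), (31.785694122314453, 110.46925354003906), 79.56490325927734)
rest 0.85 ((548.297119140625, 182.25523376464844), (49.35759353637695, 118.08827209472656), 82.50768280029297)
rest 0.59 ((679.0968017578125, 249.3081817626953), (64.22631072998047, 63.391502380371094), 77.70435333251953)
```

View pics/4.png

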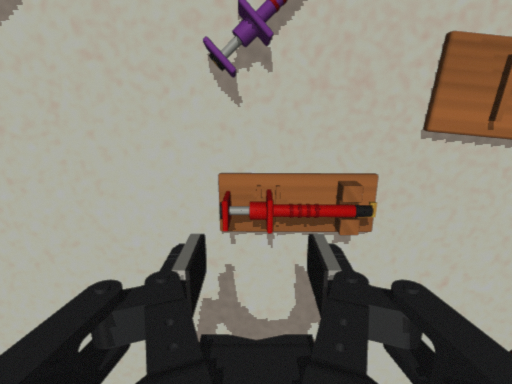

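>>> move_arm:
  plan:
    - [0,0,0.5,-0.3,0,1.5,0.2]
    - [0,0,0.5,-0.3,0,3,0.2]
    - [0,0,0.5,-0.3,0,4.3,0.2]
    - [0,0,0.5,-0.3,0,5,0.2]
    - [0,0,0.5,-0.3,0,5.2,0.2]

```text
time_s: 4.65
position: [0.5178, 0.1868, 0.0279]
tool_rot: [[0.143, 0.99, -0.001], [0.99, -0.143, -0.0], [-0.0, -0.001, -1.0]]
ft_force: [0.2, -0.3, 0.3]
grip_width: 0.0513
gripper_force: 0.0
```

>>> move_arm:
  plan:
    - [0,0,0,0,0,0,0.2]
    - [0,0,0,0,0,0,0.1]
    - [0,0,0,0,0,0,-0.1]
    - [0,0,0,0,0,0,-0.3]
    - [0,0,0,0,0,0,-0.6]
  squeeze: 22

```text
time_s: 5.15
position: [0.5179, 0.187, 0.029]
tool_rot: [[0.142, 0.99, 0.001], [0.99, -0.142, 0.0], [0.0, 0.001, -1.0]]
ft_force: [-2.1, 0.9, 2.3]
grip_width: 0.0247
gripper_force: 24.2
```

>>> move_arm:
  plan:
    - [0,0,0,0,0,0,-0.8]
    - [0,0,0,0,0,0,-0.8]
    - [0,0,0,0,0,0,-0.8]
    - [0,0,0,0,0,0,-0.8]

```text
time_s: 5.55
position: [0.5179, 0.187, 0.0289]
tool_rot: [[0.142, 0.99, 0.0], [0.99, -0.142, 0.0], [0.0, 0.0, -1.0]]
ft_force: [-3.4, -0.7, 5.2]
grip_width: 0.0247
gripper_force: 24.5
```

Run:
```python
from h import *
w=env.get_image("wrist");s=env.observe();print(s["position"],s["grip_width"],s["gripper_force"]);save(w,"5.png")
```

```text
[0.51787461 0.186943   0.0288768 ] 0.024836737935858173 24.494949281215668
```

View pics/5.png

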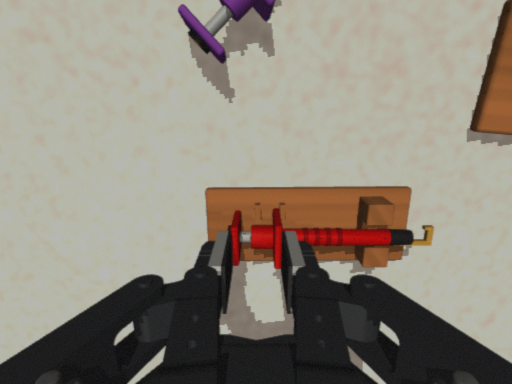

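The plunger is pressed: the hook is out at (428,236) and opens towards +y, with fingers on both plates. Lifting straight up.

>>> move_arm:
  plan:
    - [0,0,0,0,0,-0.5,-0.8]
    - [0,0,0,0,0,-1.5,-0.8]
    - [0,0,0,0,0,-3,-0.8]
    - [0,0,0,0,0,-5,-0.8]
    - [0,0,0,0,0,-7,-0.8]

```text
time_s: 6.1
position: [0.5182, 0.1868, 0.0998]
tool_rot: [[0.143, 0.99, 0.001], [0.99, -0.143, -0.0], [0.0, 0.001, -1.0]]
ft_force: [-0.4, -0.4, -1.0]
grip_width: 0.0247
gripper_force: 23.7
```

Run:
```python
from h import *
s=env.observe();print(s["position"],s["grip_width"],s["gripper_force"],s["ft_force"],s["q"])
b=env.get_image("top");w=env.get_image("wrist")
for n in ("holder","seat","red_slot"):
  print(n,[(np.round(onz(b,r["pixel"],0 if n=="holder" else .018),4),round(r["conf"],2)) for r in env.tip_of(n,b)][:2])
for n in("flange","thumb","hook","hook_bar","nose"):
  print(n,[(np.round(r["pixel"],1),np.round(np.array(s["tool_rot"]).T@(onz(w,r["pixel"],s["position"][2]-.009+(.01 if n in("flange","thumb") else 0))-s["position"])*1000,1),round(r["conf"],2)) for r in env.tip_of(n,w)][:2])
print(rel([.55,-.13,.12],down(-5)))
```

```text
[0.51821771 0.18676709 0.09975915] 0.024692507502761633 23.721158802509308 [-0.36826781 -0.37091097 -0.97476904] [ 7.50666351e+00  2.93309205e+01  8.55612696e+01 -8.41671497e-03
  6.50591522e+01  1.57083760e+01]
holder [(array([ 0.6228, -0.1485,  0.    ]), 0.64), (array([0.4405, 0.0173, 0.    ]), 0.61)]
seat [(array([ 0.7032, -0.1588,  0.018 ]), 0.84)]
red_slot [(array([ 0.6513, -0.1237,  0.018 ]), 0.64)]
flange [(array([240.8,  13.7]), array([106.9,  -3.9,  -1. ]), 0.7)]
thumb [(array([205.,  49.]), array([ 93.1, -19.8,  -1. ]), 0.65), (array([231.8, 244.9]), array([ -1.6, -10.2,  -1. ]), 0.57)]
hook [(array([422.6, 237.6]), array([-2.4, 96.3,  9.1]), 0.82)]
hook_bar [(array([432.6, 233.5]), array([1.000e-01, 1.015e+02, 9.100e+00]), 0.79)]
nose [(array([413. , 233.9]), array([-0.1, 90.5,  9.1]), 0.69)]
(array([-0.07,  0.02, -3.19]), array([-30.9 ,   7.71,  -2.22]))
```

Run:
```python
from h import *
a=env.get_image("scene");w=env.get_image("wrist");b=env.get_image("top");s=env.observe()
R0=np.array(s["tool_rot"]);p0=np.array(s["position"])
print("cx",w["cx"],w["cy"],K(w)); c=-np.array(w["R"]).T@w["t"];print("cam",R0.T@(c-p0),s["position"])
def m(v):
    for y in (-26+13,0+13,70+13,76+13):
        print(y,np.round(proj(v,p0+R0@np.array([0,y/1000,.009])),1))
m(w);print("scene");m(a)
for n in("flange","thumb","hook","hook_bar","nose","grabber"):
  for nm,v in(("w",w),("a",a),("b",b)):
    print(n,nm,[(np.round(r["pixel"],1).tolist(),round(r["conf"],2)) for r in env.tip_of(n,v)][:3])
q=proj(a,p0);x,y=map(int,q)
def crop(p,x,y,W,H,s): return cv2.resize(np.ascontiguousarray(p["color"][y:y+H,x:x+W,::-1]),None,fx=s,fy=s,interpolation=cv2.INTER_CUBIC)
im=np.vstack([crop(a,x-50,y-30,100,70,5),crop(w,190,200,250,100,2)])
cv2.imwrite("pics/6.png",im);print("scene crop origin",x-50,y-30)
```

```text
cx 256.2433858817983 191.56902973394915 303.79745630423406
cam [ 0.07045386  0.00117854 -0.1433409 ] [0.51789903 0.18680891 0.09809934]
-13 [230.4 235.9]
13 [277.9 235.9]
83 [406.  235.9]
89 [417.  235.9]
scene
-13 [340.6 156.3]
13 [339.  166.4]
83 [334.3 196. ]
89 [333.9 198.7]
flange w [([244.6, 6.5], 0.85), ([285.0, 246.8], 0.83)]
flange a [([339.8, 162.8], 0.72)]
flange b [([276.6, 215.4], 0.42), ([269.3, 281.4], 0.33)]
thumb w [([206.5, 46.7], 0.97), ([235.2, 245.8], 0.74)]
thumb a [([252.8, 155.7], 0.72), ([387.2, 180.9], 0.48)]
thumb b []
hook w [([417.7, 239.9], 0.61)]
hook a [([335.3, 201.6], 0.34)]
hook b []
hook_bar w []
hook_bar a [([336.5, 201.5], 0.5)]
hook_bar b []
nose w [([411.9, 235.6], 0.8)]
nose a [([415.7, 222.0], 0.81), ([334.7, 193.3], 0.76), ([231.0, 277.4], 0.28)]
nose b []
grabber w [([282.4, 237.6], 0.74), ([252.4, 23.4], 0.71)]
grabber a [([394.0, 197.5], 0.87), ([334.4, 167.2], 0.46)]
grabber b [([358.7, 188.4], 0.69)]
scene crop origin 290 128
```

View pics/6.png

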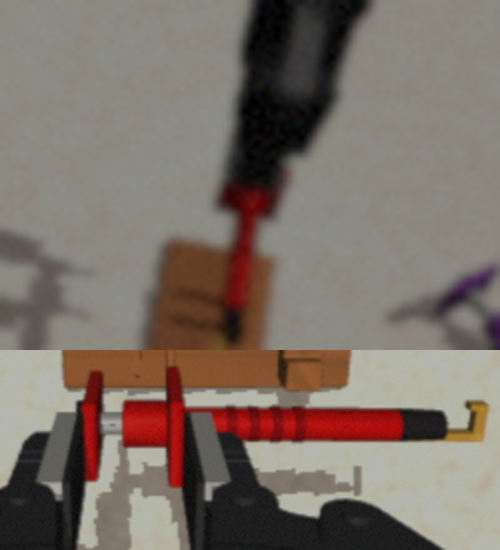

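The grabber is held level with the hook out, about 5 mm below the TCP at the nose. I'll carry it over towards the front of the holder at safe height.

>>> move_arm:
  plan:
    - [0,0,-0.6,-3,0.4,0,-0.8]
    - [0,0,-1.2,-7.5,1.1,0,-0.8]
    - [0,0,-1.8,-12,1.8,0,-0.8]
    - [0,0,-2.4,-16.5,2.5,0,-0.8]
    - [0,0,-3.2,-21,3.2,0,-0.8]

```text
time_s: 8.15
position: [0.5195, -0.0274, 0.0985]
tool_rot: [[0.086, 0.996, 0.0], [0.996, -0.086, -0.0], [-0.0, 0.0, -1.0]]
ft_force: [0.5, -0.2, -1.1]
grip_width: 0.0251
gripper_force: 23.7
```

>>> move_arm:
  plan:
    - [0,0,0,-4,0.3,0,-0.8]
    - [0,0,0,-7,0.7,0,-0.8]
    - [0,0,0,-9,0.7,0,-0.8]
    - [0,0,0,-9,0.7,0,-0.8]
    - [0,0,0,-9,0.7,0,-0.8]

```text
time_s: 8.65
position: [0.5187, -0.1156, 0.0983]
tool_rot: [[0.088, 0.996, -0.0], [0.996, -0.088, 0.0], [0.0, -0.0, -1.0]]
ft_force: [-0.9, 1.1, -0.5]
grip_width: 0.0249
gripper_force: 23.7
```

Run:
```python
from h import *
s=env.observe();print(s["position"],s["tool_rot"],s["ft_force"],s["grip_width"])
w=env.get_image("wrist");save(w,"7.png",(200,40,512,384),1.6)
for n,z in (("holder",0),("seat",.018),("red_slot",.018)):
  print(n,[(np.round(r["pixel"],1),np.round(onz(w,r["pixel"],z),4),round(r["conf"],2)) for r in env.tip_of(n,w)][:2])
for o in env.outline_of("holder",w)[:1]:
    ys,xs=np.nonzero(o["mask"]);P=np.array([onz(w,(x,y),.006)[:2] for x,y in zip(xs,ys)],np.float32)
    print(o["conf"],cv2.minAreaRect(P*1000))
# red blobs
hsv=cv2.cvtColor(w["color"],cv2.COLOR_RGB2HSV);m=(((hsv[...,0]<6)|(hsv[...,0]>174))&(hsv[...,1]>170)&(hsv[...,2]>60)).astype(np.uint8)
n,l,st,c=cv2.connectedComponentsWithStats(m)
for i in range(1,n):
    if st[i,4]>15:print(st[i],np.round(c[i],1))
```

```text
[ 0.51870953 -0.11557322  0.09831383] [[ 8.77457022e-02  9.96142880e-01 -2.33827230e-04]
 [ 9.96142834e-01 -8.77456035e-02  4.03552268e-04]
 [ 3.81478407e-04 -2.68335297e-04 -9.99999891e-01]] [-0.92711489  1.14373154 -0.51607581] 0.02487889402576025
holder [(array([381.9, 222.8]), array([ 0.6245, -0.1542,  0.    ]), 0.59)]
seat [(array([496.9, 235.5]), array([ 0.7095, -0.1653,  0.018 ]), 0.79)]
red_slot [(array([430.9, 196.5]), array([ 0.6542, -0.1274,  0.018 ]), 0.94), (array([413.4, 236.7]), array([ 0.6428, -0.1604,  0.018 ]), 0.56)]
0.92 ((682.6011352539062, -160.5341796875), (97.59246826171875, 117.86155700683594), 85.01708221435547)
[416 186  17  16 168] [423. 193.]
[435 198  11  10  80] [439.9 202.2]
[ 251  209  141   59 2341] [314.7 237.1]
[230 211  10  54 363] [235.1 238.5]
```

View pics/7.png

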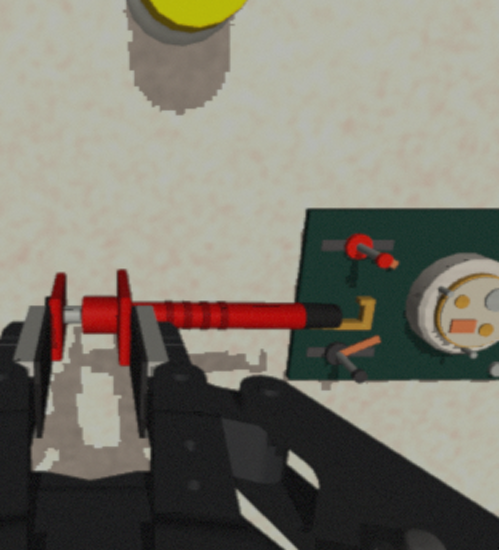

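The picture shows the red post's collar at (424,193) and its cap at (440,202). The black post is at (409,260), and the hook at (430,236) is opening towards +y. Now to locate the post.

Run:
```python
from h import *
s=env.observe();w=env.get_image("wrist");a=env.get_image("scene")
R0=np.array(s["tool_rot"]);p0=np.array(s["position"])
hsv=cv2.cvtColor(w["color"],cv2.COLOR_RGB2HSV);m=(((hsv[...,0]<6)|(hsv[...,0]>174))&(hsv[...,1]>170)&(hsv[...,2]>60)).astype(np.uint8)
n,l,st,c=cv2.connectedComponentsWithStats(m)
for i in range(1,n):
    if st[i,4]>15 and c[i][0]>400 and c[i][1]<230:
        z=.0075 if st[i,4]>120 else .030
        X=onz(w,c[i],z);print(c[i],X,"tool",R0.T@(X-p0)*1000)
F=np.array([.6226,-.155]);ex=np.array([.9962,-.0872]);ey=np.array([.0872,.9962])
# predicted px of posts along slot
for xs in (12.5,18.5,24.5,30.5,36.5):
    P=F+ex*xs/1000+ey*.030;print(xs,P,np.round(proj(w,[*P,.0095]),1),np.round(proj(w,[*P,.030]),1))
# slot ends in crop: (322..394,245)->px
for px in ((401.3,193.1),(446,193.1)): print("slot end",onz(w,px,.006))
for zo in (.003,.006,.009):
  for nm,px in (("nose",(413.5,237)),("barF",(433.5,234)),("hookrod",(420,242)),("lip",(433,226))):
    print(zo,nm,np.round(R0.T@(onz(w,px,p0[2]-zo)-p0)*1000,1))
for nm in("nose","hook","hook_bar","flange"):
    ra=env.tip_of(nm,a);rw=env.tip_of(nm,w)
    for A in ra[:3]:
        for W in rw[:2]:
            X,e=tri(a,A["pixel"],w,W["pixel"])
            if e<.006: print(nm,A["pixel"],W["pixel"],"tool",np.round(R0.T@(X-p0)*1000,1),round(e*1000,1))
```

```text
[422.31325301 194.10240964] [ 0.65352883 -0.1277574   0.0075    ] tool [ -1.28118527 135.2272537   90.9410088 ]
[439.20987654 203.45679012] [ 0.65419592 -0.12815018  0.03      ] tool [ -1.61353847 135.92503876  68.44096607]
12.5 [ 0.6376685 -0.126204 ] [403.8 194.6] [416.7 202.8]
18.5 [ 0.6436457 -0.1267272] [411.3 194.6] [424.9 202.8]
24.5 [ 0.6496229 -0.1272504] [418.7 194.6] [433.  202.8]
30.5 [ 0.6556001 -0.1277736] [426.2 194.6] [441.2 202.8]
36.5 [ 0.6615773 -0.1282968] [433.7 194.6] [449.3 202.8]
slot end [ 0.63729219 -0.12596191  0.006     ]
slot end [ 0.67344177 -0.12908201  0.006     ]
0.003 nose [ 2. 84.  3.]
0.003 barF [ 3.7 94.2  3. ]
0.003 hookrod [-0.9 87.8  3. ]
0.003 lip [ 8.2 93.2  3. ]
0.006 nose [ 0.6 85.7  6. ]
0.006 barF [ 2.3 96.1  6. ]
0.006 hookrod [-2.4 89.6  6. ]
0.006 lip [ 6.9 95.1  6. ]
0.009 nose [-0.8 87.4  9. ]
0.009 barF [ 1. 98.  9.]
0.009 hookrod [-3.8 91.4  9. ]
0.009 lip [ 5.7 97.   9. ]
nose [170.1, 177.7] [411.6, 236.6] tool [ 3.8 81.5  0.6] 0.9
hook [166.5, 185.2] [416.6, 235.9] tool [-1.6 90.9 12.4] 0.2
hook_bar [166.6, 186.1] [431.6, 234.1] tool [ 1.5 96.1  7.5] 0.1
flange [179.1, 147.0] [282.9, 246.9] tool [ 0.6 14.4 -7.1] 1.3
```

Measured in the tool frame: the post is at x −1.4, y 135.5 mm, and the hook bar's front is at about y 96. I'll lower in front of the holder, then approach for feeling.

>>> move_arm:
  plan:
    - [0,0,0,-0.1,0,2,-0.8]
    - [0,0,0,-0.15,0,4.5,-0.8]
    - [0,0,0,-0.15,0,6.5,-0.8]
    - [0,0,0,-0.15,0,7.3,-0.8]
    - [0,0,0,-0.15,0,7.3,-0.8]

```text
time_s: 9.9
position: [0.5184, -0.1172, 0.0247]
tool_rot: [[0.087, 0.996, -0.002], [0.996, -0.087, 0.001], [0.001, -0.002, -1.0]]
ft_force: [0.3, 0.7, -0.4]
grip_width: 0.025
gripper_force: 23.7
```

>>> move_arm:
  plan:
    - [0,0,0,0,0.8,0,-0.8]
    - [0,0,0,0,1.8,0,-0.8]
    - [0,0,0,0,2.6,0,-0.8]
    - [0,0,0,0,3.1,0,-0.8]
    - [0,0,0,0,3.2,0,-0.8]

```text
time_s: 10.4
position: [0.5514, -0.1202, 0.0255]
tool_rot: [[0.087, 0.996, 0.001], [0.996, -0.087, -0.0], [-0.0, 0.001, -1.0]]
ft_force: [0.0, -0.6, -0.8]
grip_width: 0.025
gripper_force: 23.7
```

Run:
```python
from h import *
s=env.observe();w=env.get_image("wrist");a=env.get_image("scene")
R0=np.array(s["tool_rot"]);p0=np.array(s["position"]);print(p0,s["ft_force"],s["grip_width"])
c=cv2.resize(np.ascontiguousarray(w["color"][170:300,360:512,::-1]),None,fx=4,fy=4,interpolation=cv2.INTER_CUBIC)
q=proj(a,p0+R0@np.array([0,.09,.007]));x,y=map(int,q)
d=cv2.resize(np.ascontiguousarray(a["color"][y-20:y+20,x-76:x+76,::-1]),None,fx=4,fy=4,interpolation=cv2.INTER_CUBIC)
cv2.imwrite("pics/8.png",np.vstack([c[:440],d]))
F=R0.T@(np.array([.6541,-.128,.018])-p0)*1000;print("post tool",F)
for z in (.0095,.018,.0285):
    print(z,np.round(proj(w,[.6539,-.128,z]),1),np.round(proj(a,[.6539,-.128,z]),1))
```

```text
[ 0.55138643 -0.12020957  0.02554284] [ 0.0072596  -0.55349742 -0.83287412] 0.024952454816567077
post tool [  1.15133003 102.99622076   7.6233385 ]
0.0095 [434.9 228.5] [166.5 227.8]
0.018 [443.8 234.8] [165.6 225.5]
0.0285 [456.  243.5] [164.5 222.7]
```

View pics/8.png

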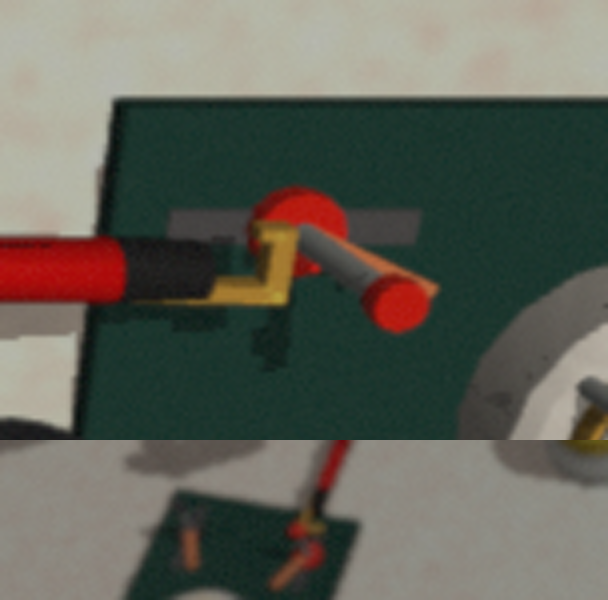

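The hook bar's front is at (434,236). The post stands right behind it at about (444,235), a gap of roughly 3 mm, so I'll feel forward gently.

>>> move_arm:
  plan:
    - [0,0,0,0,0.06,0,-0.8]
    - [0,0,0,0,0.12,0,-0.8]
    - [0,0,0,0,0.18,0,-0.8]
    - [0,0,0,0,0.24,0,-0.8]
    - [0,0,0,0,0.24,0,-0.8]

```text
time_s: 11.0
position: [0.553, -0.1204, 0.0254]
tool_rot: [[0.087, 0.996, 0.0], [0.996, -0.087, -0.0], [-0.0, 0.0, -1.0]]
ft_force: [0.2, 0.7, -1.3]
grip_width: 0.0247
gripper_force: 23.7
```

>>> move_arm:
  plan:
    - [0,0,0,0,0.04,0,-0.8]
    - [0,0,0,0,0.08,0,-0.8]
    - [0,0,0,0,0.12,0,-0.8]
    - [0,0,0,0,0.12,0,-0.8]

```text
time_s: 11.4
position: [0.5542, -0.1205, 0.0254]
tool_rot: [[0.087, 0.996, 0.0], [0.996, -0.087, -0.0], [-0.0, 0.0, -1.0]]
ft_force: [0.8, -0.5, -0.2]
grip_width: 0.0247
gripper_force: 23.7
```

>>> move_arm:
  plan:
    - [0,0,0,0,0.05,0,-0.8]
    - [0,0,0,0,0.1,0,-0.8]
    - [0,0,0,0,0.15,0,-0.8]
    - [0,0,0,0,0.15,0,-0.8]

```text
time_s: 11.8
position: [0.5557, -0.1206, 0.0254]
tool_rot: [[0.087, 0.996, 0.0], [0.996, -0.087, -0.0], [-0.0, 0.0, -1.0]]
ft_force: [0.2, -0.4, -1.1]
grip_width: 0.0247
gripper_force: 23.7
```

>>> move_arm:
  plan:
    - [0,0,0,0,0.05,0,-0.8]
    - [0,0,0,0,0.1,0,-0.8]
    - [0,0,0,0,0.15,0,-0.8]
    - [0,0,0,0,0.15,0,-0.8]

```text
time_s: 12.2
position: [0.5567, -0.1206, 0.0252]
tool_rot: [[0.087, 0.996, -0.001], [0.996, -0.087, 0.0], [0.0, -0.001, -1.0]]
ft_force: [-2.5, 0.2, -0.1]
grip_width: 0.0248
gripper_force: 23.8
```

>>> move_arm:
  plan:
    - [0,0,0,0,0.03,0,-0.8]
    - [0,0,0,0,0.06,0,-0.8]
    - [0,0,0,0,0.06,0,-0.8]

```text
time_s: 12.5
position: [0.557, -0.1206, 0.0251]
tool_rot: [[0.087, 0.996, -0.002], [0.996, -0.087, 0.001], [0.0, -0.002, -1.0]]
ft_force: [-6.7, -0.8, 1.0]
grip_width: 0.0248
gripper_force: 23.9
```

Run:
```python
from h import *
s=env.observe();print(s["position"],s["ft_force"],s["grip_width"])
w=env.get_image("wrist");save(w,"9.png",(360,170,512,300),4)
```

```text
[ 0.55701285 -0.12056392  0.02513308] [-6.71350476 -0.77349017  1.03741821] 0.02480462861096439
```

View pics/9.png

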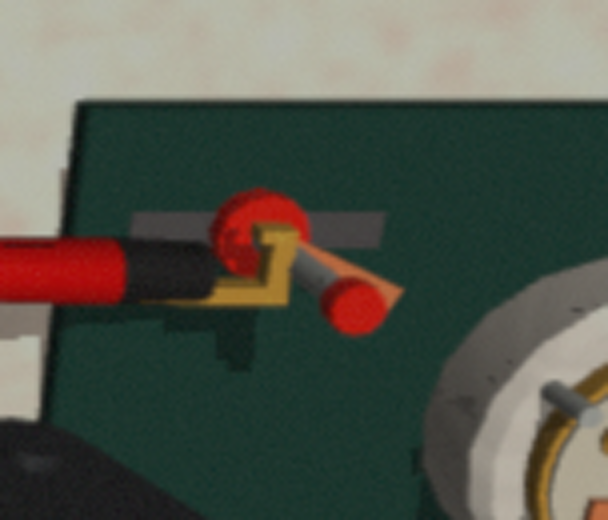

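Contact is confirmed (6.7 N): the bar bears on the post at crop (300,262). Next: back off, step right, pass beside the post, then come in from the right.

>>> move_arm:
  plan:
    - [0,0,0,0,-0.2,0,-0.8]
    - [0,0,0,0,-0.4,0,-0.8]
    - [0,0,0,-0.7,-0.4,0,-0.8]
    - [0,0,0,-1.3,-0.4,0,-0.8]
    - [0,0,0,-1.3,-0.4,0,-0.8]

```text
time_s: 13.05
position: [0.5529, -0.1345, 0.0255]
tool_rot: [[0.088, 0.996, 0.001], [0.996, -0.088, -0.0], [-0.0, 0.001, -1.0]]
ft_force: [0.6, 0.3, -0.4]
grip_width: 0.0246
gripper_force: 23.7
```

>>> move_arm:
  plan:
    - [0,0,0,0,0.5,0,-0.8]
    - [0,0,0,0,1,0,-0.8]
    - [0,0,0,0,1.28,0,-0.8]
    - [0,0,0,0,1.28,0,-0.8]
    - [0,0,0,0,1.28,0,-0.8]

```text
time_s: 13.55
position: [0.5654, -0.1343, 0.0253]
tool_rot: [[0.087, 0.996, -0.0], [0.996, -0.087, 0.0], [0.0, -0.0, -1.0]]
ft_force: [-0.2, 1.2, -0.3]
grip_width: 0.0245
gripper_force: 23.7
```

Run:
```python
from h import *
s=env.observe();p=np.array(s["position"]);R0=np.array(s["tool_rot"])
print(p,s["ft_force"],"rel contact",R0.T@(p-np.array([.5566,-.1206,.0252]))*1000)
w=env.get_image("wrist");save(w,"10.png",(360,170,512,300),4)
```

```text
[ 0.56540049 -0.13429054  0.0252831 ] [-0.24824979  1.17382127 -0.33986383] rel contact [-12.87574285   9.95460905  -0.08608223]
```

View pics/10.png

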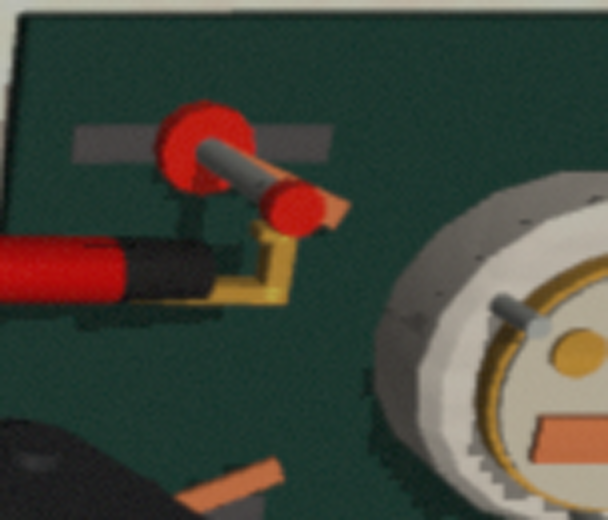

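The post at hook height is at crop (240,171). The gap between nose (213) and lip (about 256) lines up with it. Moving in from the right gently.

>>> move_arm:
  plan:
    - [0,0,0,0.2,0,0,-0.8]
    - [0,0,0,0.4,0,0,-0.8]
    - [0,0,0,0.55,0,0,-0.8]
    - [0,0,0,0.68,0,0,-0.8]
    - [0,0,0,0.75,0,0,-0.8]

```text
time_s: 14.1
position: [0.566, -0.1268, 0.0254]
tool_rot: [[0.087, 0.996, -0.0], [0.996, -0.087, 0.0], [0.0, -0.0, -1.0]]
ft_force: [-0.1, 0.0, -0.8]
grip_width: 0.0248
gripper_force: 23.7
```

>>> move_arm:
  plan:
    - [0,0,0,0.1,0,0,-0.8]
    - [0,0,0,0.2,0,0,-0.8]
    - [0,0,0,0.3,0,0,-0.8]
    - [0,0,0,0.3,0,0,-0.8]

```text
time_s: 14.5
position: [0.5663, -0.1239, 0.0254]
tool_rot: [[0.087, 0.996, -0.0], [0.996, -0.087, 0.0], [0.0, -0.0, -1.0]]
ft_force: [0.3, -0.4, -0.2]
grip_width: 0.0248
gripper_force: 23.7
```

>>> move_arm:
  plan:
    - [0,0,0,0.07,0,0,-0.8]
    - [0,0,0,0.14,0,0,-0.8]
    - [0,0,0,0.2,0,0,-0.8]
    - [0,0,0,0.2,0,0,-0.8]

```text
time_s: 14.9
position: [0.5665, -0.1219, 0.0254]
tool_rot: [[0.087, 0.996, 0.0], [0.996, -0.087, -0.0], [-0.0, 0.0, -1.0]]
ft_force: [0.2, -0.4, -0.2]
grip_width: 0.0249
gripper_force: 23.7
```

>>> move_arm:
  plan:
    - [0,0,0,0.05,0,0,-0.8]
    - [0,0,0,0.1,0,0,-0.8]
    - [0,0,0,0.1,0,0,-0.8]

```text
time_s: 15.2
position: [0.5666, -0.1209, 0.0254]
tool_rot: [[0.087, 0.996, -0.0], [0.996, -0.087, 0.0], [0.0, -0.0, -1.0]]
ft_force: [0.7, 1.0, -0.6]
grip_width: 0.0248
gripper_force: 23.7
```

Run:
```python
from h import *
s=env.observe();p=np.array(s["position"]);R0=np.array(s["tool_rot"])
print(p,s["ft_force"],"rel contact",R0.T@(p-np.array([.5566,-.1206,.0252]))*1000)
w=env.get_image("wrist")
hsv=cv2.cvtColor(w["color"],cv2.COLOR_RGB2HSV);m=(((hsv[...,0]<6)|(hsv[...,0]>174))&(hsv[...,1]>170)&(hsv[...,2]>60)).astype(np.uint8)
n,l,st,c=cv2.connectedComponentsWithStats(m)
for i in range(1,n):
    if st[i,4]>15 and c[i][0]>390:print(st[i],np.round(c[i],1))
```

```text
[ 0.56656957 -0.12093146  0.02536726] [ 0.65721003  1.03924737 -0.59087139] rel contact [ 0.53628267  9.96064062 -0.16784116]
[396 218  24  13 209] [407.1 224. ]
[421 240  16  14 168] [428.3 246.7]
```

>>> move_arm:
  plan:
    - [0,0,0,0.05,0,0,-0.8]
    - [0,0,0,0.1,0,0,-0.8]
    - [0,0,0,0.1,0,0,-0.8]

```text
time_s: 15.55
position: [0.5667, -0.1201, 0.0254]
tool_rot: [[0.087, 0.996, 0.0], [0.996, -0.087, -0.0], [-0.0, 0.0, -1.0]]
ft_force: [-0.3, -0.1, -0.8]
grip_width: 0.0248
gripper_force: 23.7
```

>>> move_arm:
  plan:
    - [0,0,0,0.04,0,0,-0.8]
    - [0,0,0,0.08,0,0,-0.8]
    - [0,0,0,0.08,0,0,-0.8]

```text
time_s: 15.85
position: [0.5668, -0.1194, 0.0254]
tool_rot: [[0.087, 0.996, 0.0], [0.996, -0.087, -0.0], [-0.0, 0.0, -1.0]]
ft_force: [-0.3, -1.5, -0.4]
grip_width: 0.0247
gripper_force: 23.7
```

>>> move_arm:
  plan:
    - [0,0,0,0.03,0,0,-0.8]
    - [0,0,0,0.06,0,0,-0.8]
    - [0,0,0,0.06,0,0,-0.8]

```text
time_s: 16.15
position: [0.5668, -0.1188, 0.0254]
tool_rot: [[0.087, 0.996, 0.0], [0.996, -0.087, -0.0], [-0.0, 0.0, -1.0]]
ft_force: [-0.8, -3.2, -2.1]
grip_width: 0.0248
gripper_force: 23.7
```

The rod touches the post (3 N), so the post is inside the hook. I'll relieve the load a little and let go slowly.

>>> move_arm:
  plan:
    - [0,0,0,-0.05,0,0,-0.8]
    - [0,0,0,-0.05,0,0,-0.45]
    - [0,0,0,-0.05,0,0,-0.42]
    - [0,0,0,-0.05,0,0,-0.39]
    - [0,0,0,-0.05,0,0,-0.36]

```text
time_s: 16.65
position: [0.5667, -0.1189, 0.0254]
tool_rot: [[0.087, 0.996, -0.0], [0.996, -0.087, 0.0], [0.0, -0.0, -1.0]]
ft_force: [-0.1, -1.3, -0.4]
grip_width: 0.0273
gripper_force: 5.6
```

>>> move_arm:
  plan:
    - [0,0,0,0,0,0,-0.34]
    - [0,0,0,0,0,0,-0.32]
    - [0,0,0,0,0,0,-0.3]
    - [0,0,0,0,0,0,-0.28]
    - [0,0,0,0,0,0,-0.26]

```text
time_s: 17.15
position: [0.5663, -0.1189, 0.0252]
tool_rot: [[0.087, 0.996, -0.001], [0.996, -0.087, 0.0], [0.0, -0.001, -1.0]]
ft_force: [-3.8, -0.6, -1.0]
grip_width: 0.0317
gripper_force: 2.2
```

Run:
```python
from h import *
s=env.observe();print(s["position"],s["ft_force"],s["grip_width"],s["gripper_force"])
w=env.get_image("wrist")
for n in("flange","thumb","hook","hook_bar","nose"):
  print(n,[(np.round(r["pixel"],1).tolist(),round(r["conf"],2)) for r in env.tip_of(n,w)][:2])
```

```text
[ 0.56634921 -0.11891325  0.02522343] [-3.8015337  -0.6176251  -1.04718704] 0.03174480854836277 2.203526794910431
flange [([284.6, 247.2], 0.82), ([416.4, 238.0], 0.62)]
thumb [([224.6, 249.1], 0.88)]
hook [([413.5, 243.1], 0.7)]
hook_bar [([426.6, 234.7], 0.86)]
nose [([416.7, 238.8], 0.79), ([420.5, 236.3], 0.5)]
```

>>> move_arm:
  plan:
    - [0,0,0,0,0,0,-0.22]
    - [0,0,0,0,0,0,-0.18]
    - [0,0,0,0,0,0,-0.1]
    - [0,0,0,0,0,0,0]
    - [0,0,0,0,0,0,0.1]

```text
time_s: 17.95
position: [0.5671, -0.1192, 0.0255]
tool_rot: [[0.087, 0.996, 0.001], [0.996, -0.087, -0.0], [-0.0, 0.001, -1.0]]
ft_force: [-0.9, -0.0, -0.6]
grip_width: 0.0474
gripper_force: 0.0
```

>>> move_arm:
  plan:
    - [0,0,0,0,0,0,0.2]
    - [0,0,0,0,0,0,0.2]
    - [0,0,0,0,0,0,0.2]

```text
time_s: 18.25
position: [0.5668, -0.1191, 0.0254]
tool_rot: [[0.087, 0.996, 0.0], [0.996, -0.087, -0.0], [-0.0, 0.0, -1.0]]
ft_force: [0.4, 0.8, 0.8]
grip_width: 0.0515
gripper_force: 0.0
```

Run:
```python
from h import *
s=env.observe();print(s["position"],s["ft_force"],s["grip_width"],s["gripper_force"])
w=env.get_image("wrist")
for n in("flange","thumb","hook","hook_bar","nose"):
  print(n,[(np.round(r["pixel"],1).tolist(),round(r["conf"],2)) for r in env.tip_of(n,w)][:2])
hsv=cv2.cvtColor(w["color"],cv2.COLOR_RGB2HSV);row=w["color"]
m=(((hsv[...,0]<6)|(hsv[...,0]>174))&(hsv[...,1]>150)&(hsv[...,2]>50))
y=((hsv[...,0]>15)&(hsv[...,0]<30)&(hsv[...,1]>110)&(hsv[...,2]>60))
d=hsv[...,2]<55
for r in range(218,256,2): print(r,"".join("R" if m[r,c] else "Y" if y[r,c] else "#" if d[r,c] else "." for c in range(385,450)))
for r in range(236,250,4): print(r,"".join("R" if m[r,c] else "#" if d[r,c] else "." for c in range(190,300)))
```

```text
[ 0.56678408 -0.11913063  0.0253995 ] [0.4216474  0.76236653 0.8014232 ] 0.05145216228391775 0.0
flange [([283.4, 245.3], 0.78), ([224.9, 242.5], 0.19)]
thumb [([227.5, 243.6], 0.64)]
hook [([409.5, 240.3], 0.95)]
hook_bar [([422.9, 236.8], 0.9)]
nose [([412.6, 237.8], 0.87), ([507.4, 287.6], 0.4)]
218 #######.####################################.######.########..###
220 ###########.#.######....#######.#######.###.#####################
222 #######.#######RRRRRRRRRRRRRR.####.#####...###.####.#####.#.#####
224 ###.##.######RRRRRRRRRRRRRRRRRR.#####################.###########
226 ..........#.RRRRRRRRRRRRRRRRRRRRR....................############
228 ...........RRRRRRRRRRRRRRRRRRR.YYYYYYYYYY.............#########.#
230 ....####.#RRRRRRRRRRRR...RRRRR..YYYYYYYYYY............#.#####.###
232 RRRRRR#####################..RRR.YYYYYYYY............############
234 RRRRRRR######################....YYYYYYYY...........#############
236 RRRRRRRR#####################.....YYYYYYY.#.#####..##############
238 RRRRRRRR######################.....YYYYY.....##########.########.
240 RRRRRRRR##################
[... 289 characters left out ...]
RRRRRRRRRRRRRRRR......########
250 ###########################.#######RRRRRRRRRRRRRRRR.....#########
252 ####################################RRRRRRRRRRRRRRR.#.###########
254 #####################################RRRRRRRRRRRRR##.#..########.
236 ..........####..................#RRRRRRRRR.....................RRRRRRRRRRRRRRRRRRRRRRRRRRRRRRRRRRRRRRRRRRRRRRR
240 ........#######.................#RRRRRRRRRR....................RRRRRRRRRRRRRRRRRRRRRRRRRRRRRRRRRRRRRRRRRRRRRRR
244 ......#########.................#RRRRRRRRRR##..................RRRRRRRRRRRRRRRRRRRRRRRRRRRRRRR......RRRRRRRRRR
248 .....##########....................RRRRRRRR..........................................RRRRRRRR.................
```

The bar sits about 12 px (7 mm) ahead of the nose with the grey post between them, and nothing touches the gripper, so it is clipped. Withdrawing straight up.

>>> move_arm:
  plan:
    - [0,0,0,0,0,-0.8,0.2]
    - [0,0,0,0,0,-2.5,0.2]
    - [0,0,0,0,0,-5,0.2]
    - [0,0,0,0,0,-8,0.2]
    - [0,0,0,0,0,-10,0.2]

```text
time_s: 19.05
position: [0.5672, -0.1193, 0.128]
tool_rot: [[0.087, 0.996, 0.002], [0.996, -0.087, -0.001], [-0.001, 0.002, -1.0]]
ft_force: [0.5, 0.0, -0.6]
grip_width: 0.0513
gripper_force: 0.0
```

>>> move_arm:
  plan:
    - [0,0,0,0,0,-1,0.2]
    - [0,0,0,0,0,-1,0.2]
    - [0,0,0,0,0,-1,0.2]
    - [0,0,0,0,0,-1,0.2]
    - [0,0,0,0,0,-1,0.2]

```text
time_s: 19.55
position: [0.5664, -0.119, 0.1344]
tool_rot: [[0.087, 0.996, -0.002], [0.996, -0.087, 0.001], [0.001, -0.002, -1.0]]
ft_force: [-0.3, -0.0, 0.1]
grip_width: 0.051
gripper_force: 0.0
```

Run:
```python
from h import *
s=env.observe();print(s["position"],s["ft_force"],s["time_s"])
w=env.get_image("wrist");b=env.get_image("top")
for n,z in(("flange",.028),("thumb",.028),("hook",.018),("hook_bar",.018),("nose",.018)):
  print(n,[(np.round(r["pixel"],1).tolist(),np.round(onz(w,r["pixel"],z),4),round(r["conf"],2)) for r in env.tip_of(n,w)][:2])
for n in("jar","wood_pusher","oil_bottle"):
  print(n,[(np.round(r["pixel"]).tolist(),round(r["conf"],2)) for r in env.tip_of(n,b)][:1])
hsv=cv2.cvtColor(w["color"],cv2.COLOR_RGB2HSV)
m=(((hsv[...,0]<6)|(hsv[...,0]>174))&(hsv[...,1]>150)&(hsv[...,2]>50))
y=((hsv[...,0]>15)&(hsv[...,0]<30)&(hsv[...,1]>110)&(hsv[...,2]>60));d=hsv[...,2]<55
r0=env.tip_of("nose",w)[0]["pixel"];cx,cy=map(int,r0)
for r in range(cy-14,cy+16,1): print(r,"".join("R" if m[r,c] else "Y" if y[r,c] else "#" if d[r,c] else "." for c in range(cx-25,cx+30)))
```

```text
[ 0.56643271 -0.11902593  0.13440277] [-0.27252961 -0.04371267  0.14470928] 19.55
flange [([271.8, 188.2], array([ 0.5806, -0.1209,  0.028 ]), 0.86), ([355.8, 184.8], array([ 0.6521, -0.1241,  0.028 ]), 0.54)]
thumb [([239.2, 188.0], array([ 0.5528, -0.1183,  0.028 ]), 0.84)]
hook [([352.4, 187.3], array([ 0.6523, -0.1291,  0.018 ]), 0.86)]
hook_bar [([358.8, 184.9], array([ 0.6579, -0.1274,  0.018 ]), 0.8)]
nose [([357.6, 185.1], array([ 0.6568, -0.1275,  0.018 ]), 0.72), ([97.4, 32.2], array([0.4557, 0.013 , 0.018 ]), 0.72)]
jar [([275.0, 214.0], 0.7)]
wood_pusher [([279.0, 131.0], 0.77)]
oil_bottle [([267.0, 278.0], 0.66)]
171 .####.#.##.##..#....##...####.###.......#..#..#..###..#
172 ##.###..#.##.####.#####..####.#..###..#####.##..#.#.#.#
173 #..#########.#.#####.##..##.#..#####.#..##.#.###.#.#...
174 .##..######.#.#.......#.#####.####...######.###..#.#.##
175 ####.#.#####.##.######...###.#########...#.##.###.#.##.
176 #..##..##..######.RRR..##..###.###.##.#.....##.#..#.##.
177 ......#..###.##RRRRRRRR.#...##.##.....#####..#.###.#.##
178 .#.#.#...##.##RRRRRRRRR.......#.#.#..#..##
[... 633 characters left out ...]
#####.Y.RRRRRRRR........#......#..######
190 RRRRRRR############YYY.RRRRRRRR................#...#.##
191 #########.###....#.....RRRRRRRR...........#######.###.#
192 #######################RRRRRRRR............#.#.##.#####
193 #######################.RRRRRR.#...........####.##.####
194 ########################..RR..#####..........#.#.##...#
195 #####################################....###.#####...##
196 #########################..#..#.#######..####..########
197 #######################.###...#.###########.#####.#.###
198 ########....###########.######.#.######.###..#####.#.#.
199 .#...##.####.###########..###....##.######.#.###.##.#..
200 #..#.#####.############...#####..##..###.####.###..#...
```

The grabber stays clipped on the red post with the arm clear, and the bystanders have not moved. Handing in.

```bash
python3 -c "
from rig import env
print(env.close_job())"
```

```text
the job is handed in; nothing more can be done
None
```

The red grabber is clipped on the red-collared post and holding on its own, with the arm clear and the bystanders where they were; the job was handed in at about 20 s, and no verdict came back.

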